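# Close up the bench before grinding

### The arm

A 7-joint arm with a two-finger parallel gripper is mounted at the origin on the work surface. World frame = base frame: x ahead of the robot, y to its left, z up, the work surface at z = 0. Lengths are in m, angles in rad, forces in N, time in s.
With the tool pointing down it reaches from about 0.35 to 0.9 m from the base axis. Payload 7.2 kg.
Tool frame: the origin (TCP) lies between the finger pads; the fingertips stand 11 mm ahead of it and the grasp point (between the pads) lies 8 mm behind it; z points along the fingers, y is the line along which they close (so a half turn about z gives the same grasp; the last joint's range is limited). The gripper opens to 85 mm and grips with 20 to 120 N. Pads are 22 mm wide; open, the fingers measure 114 mm over their backs; the gripper's body (76 mm by 85 mm) begins 54 mm behind the grasp point. The pads swing forward as they close: fully open they stand 13 mm farther back than shut.
Start: joints at [1.176, 0.411, -0.013, 1.596, 0.006, 1.134, -0.082], TCP at [0.201, -0.592, 0.242] pointing down, gripper open.
Joint ranges: [-2.95, 2.95], [-0.29, 1.99], [-1.47, 1.44], [0.14, 2.54], [-1.03, 4.17], [0.13, 1.85], [-2.86, 2.86]. Speed limits (rad/s): [2.39, 2.39, 3.01, 3.01, 3.14, 3.14, 3.14].

### API

Orientations are given as a unit quaternion [w, x, y, z].
In Python, from bench import env gives the robot as it stands.
- The arm moves only by the tool servo_tool, never from a script. Its argument "targets" is a list of rows, each a list of 7 numbers: the shift along the world's x, y, z in m, then the turn, a rotation vector about the world's x, y, z in rad, then the opening, from 0 (shut) to 1 (fully open). A call has 1 to 10 rows; each row shifts and turns the commanded pose from where the row before left it; what a row does not reach is not made up. A row lasts 1/8 s, in which the tool goes at most 62.5 mm and 10.7 degrees, less where a joint would pass 70% of its speed; a pose out of reach is approached as far as the arm can. A call is refused whole if a number of a shift passes 0.0625 or a number of a turn 0.188, either way. A call with a gripper value outside its range is refused whole. The fingers move at their own pace and stop on an object; "force" is the grip in N (left out, the last holds). Time passes only in rows, so rows that do not move let the fingers close. It gives the time, the measured TCP pose, the force, the opening and the grip force at its end, in the units of the state.
- env.state(): the state, without advancing time (a new reading comes with each control period).
- env.grab_frame(name): name is "scene" or "side" or "wrist"; returns the picture (480x640x3 uint8, blue, green, red); there is no depth.
- env.get_calibration(name): a dict with "fovy" (degrees; the focal length in pixels is half the picture's height over the tangent of half this angle, whatever the lens; pixels are square), "cx", "cy" (the principal point, pixels), "T" (4x4, takes a point from camera to world coordinates). Camera axes: x right, y down, z forward; pixel columns grow to the right and rows downward; lengths in m; the calibration is good to about 2 mm. A picture is of the moment at which its call begins: read the wrist's pose just before it. get_calibration takes no time and is no camera call; for the wrist camera it gives the pose at the moment of the call.
- env.close_job(): hands the job in; it is judged then, once.
Trained networks look in the newest picture that a camera, given by its name, has taken for a name from the list of things; names that differ only in an ending like _2 or _b are one class to them, and where a whole thing is asked for, a point or a joint stands for the part that bears it (a point fixed in the world has none). Each returns a list of dicts, best first, with "conf" (0 to 1); they miss things now and then, are a little off and sometimes report something else, mostly with a low value. They report only what shows in the picture. A call takes as long as a camera call. They do not tell look-alikes from the thing itself.
- env.cut_out(camera, query): "region" (480x640 bool, what is visible of it) and "at" ([column, row] in pixels, amid what is visible of it).
- env.place_of(camera, query): "at" ([column, row] in pixels: a listed point, or the origin of a listed thing).
The state is a dict: "time": time; "joint_pos": joint angles; "qd": joint speeds; "joint_torque": joint torques, N m; "eef_pos": TCP position; "tcp_rot": TCP orientation; "contact_force": force on the tool from outside, world axes, zero at the start; "torque": the same for the moment, N m; "grip_width": finger opening in m; "gripper_force": force on a finger pad.
Only numpy, scipy, OpenCV 4.12 (cv2) and the standard library are available. Lean on these libraries where they do the work, as an engineer would, in place of code of your own. Each camera call takes 0.05 s, during which the arm holds its last target. There are 200 camera calls.

### The job

Grinding is about to start and sparks must not get into the stores: with your fingertips, push both drawers of the grey drawer unit fully home and push the lid of the steel disc case down until it is fully shut. Only push, gently and without slamming: do not pull anything further open, do not lift or shove the loose case along the bench, and leave the spray bottle, jar and wrench where they are.

Things in the scene. Friction and masses are not known exactly. Their poses are not given: they have to be found in the camera images.
- unit: grey painted steel drawer unit, 190 deep (x) x 280 wide (y) x 110 mm high, screwed to the bench. Two drawers side by side in its front, which faces its own -x. Origin: centre of its underside, on the bench; z up. It may stand left or right on the bench and is turned by up to 0.2 rad.
- drawer_left (a joint): how far the drawer on the unit's own +y side stands open, m: 0 = fully home, limit 0.11. It slides out along the unit's -x, with about 2 N of friction and no catch or spring; a rubber stop softens the end. Starts 0.025 to 0.06 open.
- drawer_left_front (a point): centre of the flat outer face of that drawer's front, a plate 134 wide, 100 mm high and 10 mm thick (5 to 105 mm above the bench; this point is at 55 mm). Axes as the unit's: push along +x. A 60 mm wide steel lip pull sticks 15 mm out of the face at 25 to 37 mm above the bench; above it the face is flat.
- drawer_right (a joint): the same for the drawer on the unit's own -y side.
- drawer_right_front (a point): the same point on the right drawer's front.
- case: loose bare sheet-steel case of 2.5 kg for cutting discs, an open box 150 (x) x 200 (y) x 70 mm high with a hinged steel lid standing part open. Origin: centre of its underside, on the bench; z up. Lid hinge along y at the upper edge of its +x side, the side away from the robot. It may stand left or right on the bench and is turned by up to 0.3 rad.
- lid (a joint): opening angle of the case's lid, rad: 0 = shut, flat on the case, 1.6 = limit. It starts at 0.5 to 1.0, leaning towards the robot. The hinge is stiff: the lid stays where it is left, and moves with 1 to 2 N at its free edge; rubber bumpers soften the end.
- lid_hinge (a point): middle of the lid's hinge line, 75 mm in +x from the case's centre, 70.5 mm above the bench. Its axes turn with the lid: its -x runs from the hinge to the lid's free edge, its z is the lid's outward normal.
- lid_edge (a point): middle of the lid's free edge, on its outer face (the upper one when shut). The lid is a flat plate, 150 mm from hinge to edge, 200 mm wide, 6 mm thick, with no handle; its outer face is 6 mm off the hinge line.
- spray: loose white trigger spray bottle, 60 mm across, 175 mm high, standing between and behind the unit and the case. Origin: centre of its underside.
- jar: loose glass jar with a steel cap, 50 mm across, 70 mm high, standing in front of the middle. Origin: centre of its underside.
- wrench: loose steel wrench, 140 mm long and 8 mm thick, lying flat in the middle between the unit and the case, pointing away from the robot. Origin: centre of its underside.
Not all that is in view belongs to the job. Of the things that look like the jar, take the one that is nearest to the robot's base at the start. Several things look just like the spray: the one meant starts farthest to the robot's left.

How it is judged:
At the end, for the whole second after the job is handed in: Both drawers are less than 5 mm open, the lid less than 0.04 rad (6 mm at its edge); the case stands level and at rest within 30 mm of where it was; spray bottle and jar upright, and they and the wrench within 30 mm of where they were (value of joint each of drawer_left, drawer_right below 0.005 m and value of joint lid below 0.04 rad and distance of each of case, spray, jar, wrench from where it was at the start of the episode below 0.03 m and angle between case's own z axis and vertical below 0.03 rad and linear speed of case below 0.01 m/s and angle between each of spray, jar's own z axis and vertical below 0.1 rad); the robot touches nothing.
It fails at once if a drawer or the lid is pulled further open (beyond 95 mm or 1.4 rad) (value of joint any of drawer_left, drawer_right above 0.095 m or value of joint lid above 1.4 rad).
It fails at once if a drawer or the lid is slammed (faster than 0.5 m/s or 3.5 rad/s) (velocity of joint any of drawer_left, drawer_right below -0.5 m/s or velocity of joint lid below -3.5 rad/s).
It fails at once if a drawer, the unit or the case is pushed with more than 60 N (contact force between any of the arm, the fingers and case above 60 N or contact force between any of the arm, the fingers and unit above 60 N).
It fails at once if the case is lifted, tipped or shoved more than 40 mm (height (world z) of case above 0.012 m or angle between case's own z axis and vertical above 0.15 rad or distance of case from where it was at the start of the episode above 0.04 m).
It fails at once if a bystander is lifted, knocked over or moved more than 40 mm (distance of any of spray, jar, wrench from where it was at the start of the episode above 0.04 m or angle between any of spray, jar's own z axis and vertical above 0.5 rad).
It also fails if it takes over 64 s, if anything falls off the work surface, if the arm or the gripper's body presses on something with over 40 N, if the wrist force passes 120 N, or if a joint passes its speed limit or range.

## Working session

There is one attempt and no reset: what is moved stays moved. The work goes in short steps, Python scripts to look and compute and a tool call to move; the robot and the scene stay as the last step left them, time stands still between calls to the robot, and variables do not carry over. Pictures are saved under pics/ and viewed, at most 10 in all, crops included, and the job is handed in when it is done.

Besides the shell and the picture viewer there is one more tool, called after "Emit:" as name(argument=value, ...), one argument or row to a line, values as JSON. servo_tool: Moves the arm, as the interface text tells. Its arguments: {"type":"object","properties":{"targets":{"type":"array"},"force":{"type":"number"}},"required":["targets"]}

```bash
mkdir -p pics; ls
cat > h.py <<'E'
import numpy as np,cv2
from bench import env
def ray(c,px):
    k=env.get_calibration(c);f=240/np.tan(np.radians(k["fovy"])/2);T=np.array(k["T"])
    d=np.array([(px[0]-k["cx"])/f,(px[1]-k["cy"])/f,1.]);return T[:3,3],T[:3,:3]@d
def onz(c,px,z):
    o,d=ray(c,px);return o+d*(z-o[2])/d[2]
def tri(p,q,c="scene",e="side"):
    o,d=ray(c,p);a,b=ray(e,q);s=np.linalg.lstsq(np.c_[d,-b],a-o,rcond=None)[0]
    u,v=o+d*s[0],a+b*s[1];return (u+v)/2,np.linalg.norm(u-v)
E
python3 - <<'E'
from h import *
s=env.state();print({k:np.round(v,3) for k,v in s.items()})
for c in("scene","side"):
    cv2.imwrite(f"pics/{c}0.png",env.grab_frame(c))
    k=env.get_calibration(c);print(c,k["fovy"],np.round(k["T"],3).tolist())
    for n,z in dict(unit=0,drawer_left_front=.055,drawer_right_front=.055,case=0,lid_hinge=.0705,lid_edge=.15,spray=0,jar=0,wrench=0).items():
        for r in env.place_of(c,n)[:4]:print(c,n,round(r["conf"],2),np.round(r["at"],1),np.round(onz(c,r["at"],z),3))
E
```

```text
pics
{'time': np.float64(0.0), 'joint_pos': array([ 1.176,  0.412, -0.013,  1.597,  0.006,  1.134, -0.082]), 'qd': array([ 0.   ,  0.002,  0.001,  0.001, -0.001, -0.001, -0.001]), 'joint_torque': array([-0.0000e+00, -6.0063e+01,  6.8200e-01, -2.9942e+01,  1.4000e-02,
        1.1000e-02, -0.0000e+00]), 'eef_pos': array([ 0.2  , -0.591,  0.241]), 'tcp_rot': array([-0.001,  0.987,  0.163, -0.   ]), 'contact_force': array([ 0.321,  0.444, -0.174]), 'torque': array([-0.012, -0.014,  0.014]), 'gripper_force': np.float64(0.0), 'grip_width': np.float64(0.086)}
scene 56.42461766540852 [[0.606, 0.623, -0.495, 1.039], [0.796, -0.47, 0.382, -0.332], [0.005, -0.625, -0.781, 0.684], [0.0, 0.0, 0.0, 1.0]]
scene unit 0.83 [234.1 327.6] [ 0.658 -0.224  0.   ]
scene drawer_left_front 0.78 [228.5 242.9] [ 0.533 -0.153  0.055]
scene drawer_right_front 0.95 [153.3 276.6] [ 0.521 -0.293  0.055]
scene case 0.73 [417.1 195.4] [0.619 0.253 0.   ]
scene lid_hinge 0.86 [458.2 184. ] [0.688 0.281 0.07 ]
scene lid_edge 0.83 [430.2 115.8] [0.566 0.306 0.15 ]
scene spray 0.94 [359.3 362.6] [ 0.835 -0.094  0.   ]
s
[... 789 characters left out ...]
0.055]
side drawer_right_front 0.92 [412.2 208.3] [ 0.508 -0.296  0.055]
side drawer_right_front 0.24 [247.7 346.6] [0.568 0.289 0.055]
side case 0.69 [336.8 280.5] [ 0.56  -0.008  0.   ]
side case 0.59 [244.8 345.7] [0.612 0.252 0.   ]
side lid_hinge 0.55 [204.8 315.1] [0.676 0.279 0.07 ]
side lid_edge 0.89 [241.  265.6] [0.64  0.204 0.15 ]
side spray 0.95 [282.3 267.3] [0.694 0.014 0.   ]
side spray 0.95 [263.1 229.4] [ 0.831 -0.092  0.   ]
side spray 0.79 [293.9 210.4] [ 0.816 -0.212  0.   ]
side jar 0.94 [311.9 392.2] [0.443 0.277 0.   ]
side jar 0.83 [383.9 296.2] [ 0.447 -0.013  0.   ]
side jar 0.83 [333.  311.8] [0.516 0.084 0.   ]
side wrench 0.79 [338.1 283.4] [ 0.553 -0.001  0.   ]
```

View pics/scene0.png

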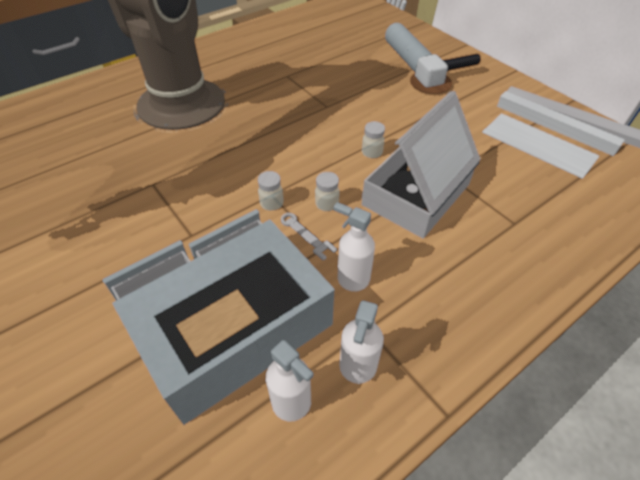

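View pics/side0.png

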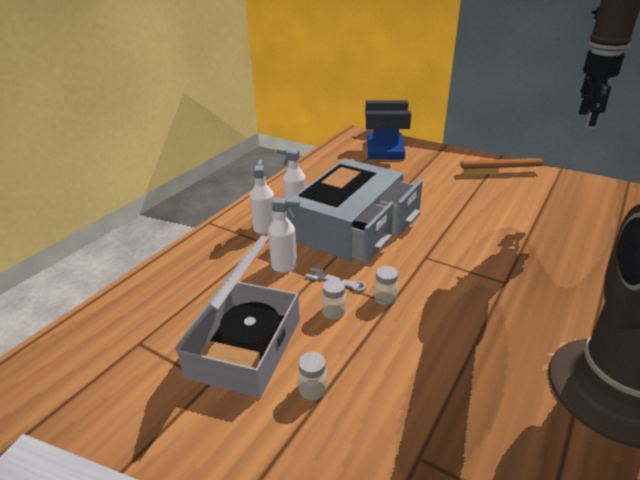

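Run:
```python
from h import *
P=dict(L=((228.5,242.9),(379.9,231.5)),R=((153.3,276.6),(412.2,208.3)),unit=((234.1,327.6),(348.9,223.4)),hinge=((458.2,184),(204.8,315.1)),edge=((430.2,115.8),(241,265.6)),case=((417.1,195.4),(244.8,345.7)))
for n,(p,q) in P.items():
    x,e=tri(p,q);print(n,np.round(x,3),round(e,4))
```

```text
L [ 0.532 -0.155  0.056] 0.0049
R [ 0.512 -0.295  0.051] 0.0101
unit [ 0.655 -0.226  0.   ] 0.0067
hinge [0.683 0.28  0.067] 0.0103
edge [0.602 0.249 0.194] 0.009
case [ 0.616  0.253 -0.002] 0.0056
```

The pictures agree with the networks. The unit is at the right (scene about (220,310)) with both drawers ajar and squared to x. The case is at scene (420,180) with its lid leaning toward the robot. The jars and the row of bottles stay clear of the routes.

Emit:
servo_tool(
  targets=[
    [0.034, 0.042, -0.003, 0, 0, -0.047, 0],
    [0.034, 0.042, -0.003, 0, 0, -0.047, 0],
    [0.034, 0.042, -0.003, 0, 0, -0.047, 0],
    [0.034, 0.042, -0.003, 0, 0, -0.047, 0],
    [0.034, 0.042, -0.003, 0, 0, -0.047, 0],
    [0.034, 0.042, -0.003, 0, 0, -0.047, 0],
    [0.034, 0.042, -0.003, 0, 0, -0.047, 0],
    [0, 0, 0, 0, 0, 0, 0],
  ],
  force=40,
)

```text
time: 2.0
eef_pos: [0.4416, -0.2935, 0.2213]
tcp_rot: [-0.001, 1.0, 0.003, 0.001]
contact_force: [-0.7, -1.1, 0.1]
grip_width: 0.0002
gripper_force: 0.0
```

Emit:
servo_tool(
  targets=[
    [0, 0, -0.034, 0, 0, 0, 0],
    [0, 0, -0.034, 0, 0, 0, 0],
    [0, 0, -0.034, 0, 0, 0, 0],
    [0, 0, -0.034, 0, 0, 0, 0],
    [0.01, 0, 0, 0, 0, 0, 0],
    [0.01, 0, 0, 0, 0, 0, 0],
    [0.01, 0, 0, 0, 0, 0, 0],
    [0.01, 0, 0, 0, 0, 0, 0],
    [0, 0, 0, 0, 0, 0, 0],
  ],
)

```text
time: 3.12
eef_pos: [0.4799, -0.2978, 0.0858]
tcp_rot: [0.0, 1.0, -0.001, 0.001]
contact_force: [0.1, 1.2, 0.1]
grip_width: 0.0
gripper_force: 0.0
```

Run:
```python
from h import *
im=env.grab_frame("side");cv2.imwrite("pics/s1.png",cv2.resize(im[120:300,280:520],None,fx=3,fy=3))
```

```text
(no output)
```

View pics/s1.png

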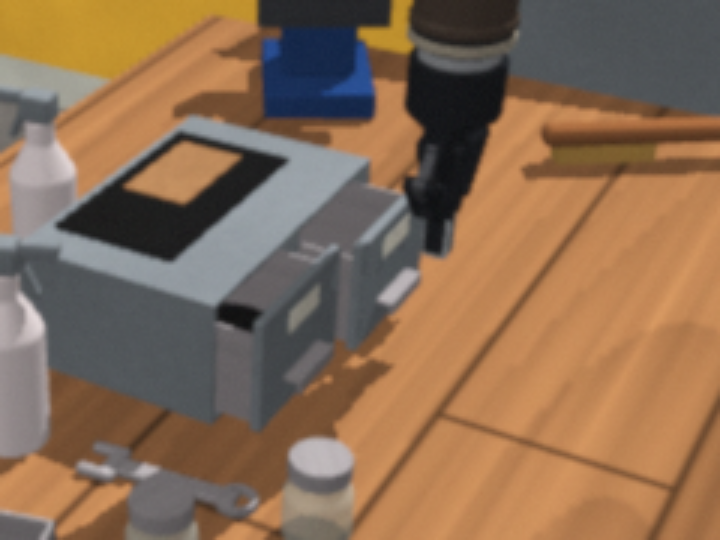

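The finger stands just in front of the right drawer, above its lip, so I'll push.

Emit:
servo_tool(
  targets=[
    [0.008, 0, 0, 0, 0, 0, 0],
    [0.008, 0, 0, 0, 0, 0, 0],
    [0.008, 0, 0, 0, 0, 0, 0],
    [0.008, 0, 0, 0, 0, 0, 0],
    [0.008, 0, 0, 0, 0, 0, 0],
    [0.006, 0, 0, 0, 0, 0, 0],
    [0.005, 0, 0, 0, 0, 0, 0],
  ],
)

```text
time: 4.05
eef_pos: [0.5298, -0.298, 0.0852]
tcp_rot: [0.0, 1.0, -0.001, -0.0]
contact_force: [-1.6, 0.4, 1.0]
grip_width: 0.0
gripper_force: 1.1
```

Emit:
servo_tool(
  targets=[
    [0.004, 0, 0, 0, 0, 0, 0],
    [0.004, 0, 0, 0, 0, 0, 0],
    [0.004, 0, 0, 0, 0, 0, 0],
  ],
)

```text
time: 4.42
eef_pos: [0.5416, -0.298, 0.0852]
tcp_rot: [0.0, 1.0, -0.001, -0.0]
contact_force: [-2.8, -0.9, -0.8]
grip_width: 0.0002
gripper_force: 1.1
```

Emit:
servo_tool(
  targets=[
    [0.003, 0, 0, 0, 0, 0, 0],
    [0.003, 0, 0, 0, 0, 0, 0],
    [0.002, 0, 0, 0, 0, 0, 0],
  ],
)

```text
time: 4.8
eef_pos: [0.5498, -0.2979, 0.0853]
tcp_rot: [0.0, 1.0, -0.001, -0.0]
contact_force: [-1.6, -0.7, -1.4]
grip_width: 0.0002
gripper_force: 1.0
```

Run:
```python
from h import *
im=env.grab_frame("side");cv2.imwrite("pics/s2.png",cv2.resize(im[120:300,280:520],None,fx=3,fy=3))
print(env.state()["contact_force"],env.state()["eef_pos"])
```

```text
[-1.58222144 -0.32120727 -1.08600525] [ 0.55005719 -0.29786648  0.08531554]
```

View pics/s2.png

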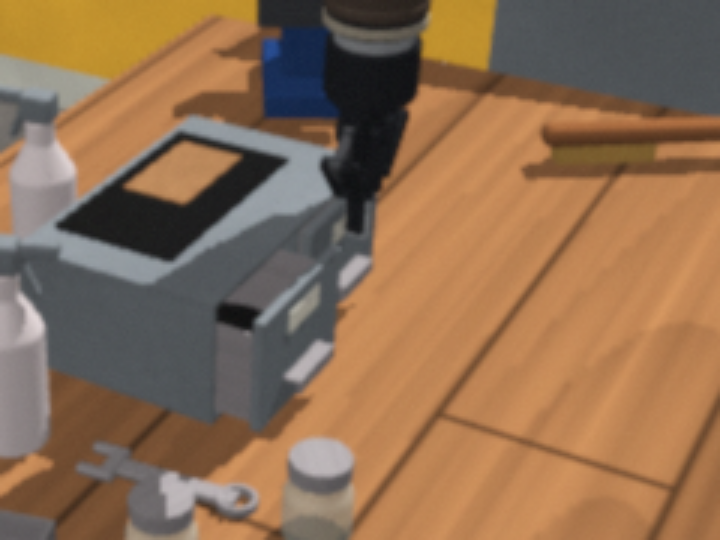

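The right drawer has moved most of the way in and a small gap remains.

Emit:
servo_tool(
  targets=[
    [0.003, 0, 0, 0, 0, 0, 0],
    [0.003, 0, 0, 0, 0, 0, 0],
    [0.003, 0, 0, 0, 0, 0, 0],
  ],
)

```text
time: 5.22
eef_pos: [0.5508, -0.298, 0.0846]
tcp_rot: [-0.001, 1.0, -0.002, -0.008]
contact_force: [-31.9, 4.9, 23.6]
grip_width: 0.0001
gripper_force: 16.7
```

Emit:
servo_tool(
  targets=[
    [-0.012, 0, 0, 0, 0, 0, 0],
    [-0.04, 0, 0, 0, 0, 0, 0],
    [-0.06, 0.01, 0, 0, 0, 0, 0],
    [-0.015, 0.04, 0, 0, 0, 0, 0],
    [0, 0.04, 0, 0, 0, 0, 0],
    [0, 0.04, 0, 0, 0, 0, 0],
    [0, 0.01, 0, 0, 0, 0, 0],
  ],
)

```text
time: 6.1
eef_pos: [0.4328, -0.1552, 0.0859]
tcp_rot: [-0.0, 1.0, 0.001, 0.001]
contact_force: [-0.3, -0.2, -0.0]
grip_width: 0.0001
gripper_force: 0.0
```

Run:
```python
from h import *
im=env.grab_frame("scene");cv2.imwrite("pics/s3.png",cv2.resize(im[180:420,80:360],None,fx=2.5,fy=2.5))
env.grab_frame("side")
for n in("drawer_left_front","drawer_right_front"):
    p,q=[env.place_of(c,n)[0] for c in("scene","side")]
    print(n,p["conf"],q["conf"],tri(p["at"],q["at"]))
```

```text
drawer_left_front 0.58 0.66 (array([ 0.53051135, -0.15592613,  0.05535251]), np.float64(0.0061072343498591))Traceback (most recent call last):
  File "<stdin>", line 5, in <module>
IndexError: list index out of range
```

View pics/s3.png

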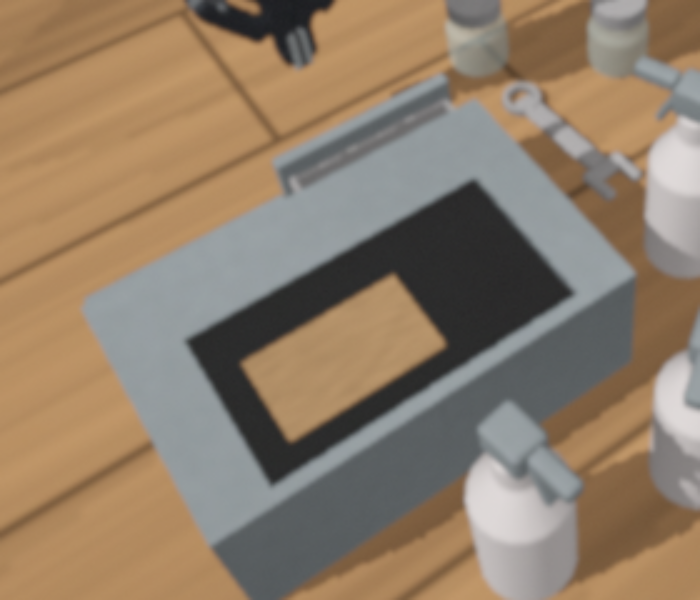

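The right drawer is flush with the unit and only the left one sticks out, so I'll push that next.

Emit:
servo_tool(
  targets=[
    [0.03, 0, 0, 0, 0, 0, 0],
    [0.03, 0, 0, 0, 0, 0, 0],
    [0.015, 0, 0, 0, 0, 0, 0],
    [0.008, 0, 0, 0, 0, 0, 0],
    [0.008, 0, 0, 0, 0, 0, 0],
    [0.008, 0, 0, 0, 0, 0, 0],
    [0.006, 0, 0, 0, 0, 0, 0],
    [0.004, 0, 0, 0, 0, 0, 0],
  ],
)

```text
time: 7.35
eef_pos: [0.5406, -0.1581, 0.0852]
tcp_rot: [0.0, 1.0, -0.001, -0.0]
contact_force: [-2.4, -0.1, -0.1]
grip_width: 0.0
gripper_force: 1.1
```

Emit:
servo_tool(
  targets=[
    [0.003, 0, 0, 0, 0, 0, 0],
    [0.003, 0, 0, 0, 0, 0, 0],
    [0.003, 0, 0, 0, 0, 0, 0],
  ],
)

```text
time: 7.72
eef_pos: [0.5497, -0.1579, 0.0853]
tcp_rot: [0.0, 1.0, -0.001, -0.0]
contact_force: [-2.1, -1.9, -1.6]
grip_width: -0.0
gripper_force: 1.1
```

Emit:
servo_tool(
  targets=[
    [0.003, 0, 0, 0, 0, 0, 0],
    [0.003, 0, 0, 0, 0, 0, 0],
  ],
)

```text
time: 7.98
eef_pos: [0.5513, -0.158, 0.0848]
tcp_rot: [-0.0, 1.0, -0.001, -0.005]
contact_force: [-22.3, 0.1, 13.9]
grip_width: -0.0001
gripper_force: 11.2
```

Both drawers are home. Now I'll back off, rise, and go over to the lid.

Emit:
servo_tool(
  targets=[
    [-0.012, 0, 0, 0, 0, 0, 0],
    [-0.04, 0, 0, 0, 0, 0, 0],
    [-0.02, 0, 0.05, 0, 0, 0, 0],
    [0, 0, 0.06, 0, 0, 0, 0],
    [0, 0, 0.06, 0, 0, 0, 0],
    [0, 0.05, 0.06, 0, 0, 0, 0],
    [0, 0.06, 0, 0, 0, 0, 0],
    [0.02, 0.05, 0, 0, 0, 0, 0],
    [0.02, 0.05, 0, 0, 0, 0, 0],
  ],
)

```text
time: 9.1
eef_pos: [0.5245, 0.0442, 0.3044]
tcp_rot: [-0.0, 1.0, -0.001, 0.002]
contact_force: [1.2, -0.2, -0.6]
grip_width: 0.0
gripper_force: 0.0
```

Run:
```python
from h import *
ims={c:env.grab_frame(c) for c in("scene","side")}
cv2.imwrite("pics/s4.png",np.hstack([cv2.resize(ims["scene"][60:260,330:510],None,fx=2,fy=2),cv2.resize(ims["side"][210:410,150:330],None,fx=2,fy=2)]))
for n in("drawer_left_front","drawer_right_front","lid_hinge","lid_edge","case"):
    r=[env.place_of(c,n) for c in("scene","side")]
    for p in r[0][:1]:
        for q in r[1][:2]:print(n,p["conf"],q["conf"],np.round(p["at"]),np.round(q["at"]),tri(p["at"],q["at"]))
```

```text
lid_edge 0.95 0.74 [429. 115.] [241. 264.] (array([0.6019975 , 0.24826856, 0.19607286]), np.float64(0.007647041015186792))
case 0.76 0.74 [419. 194.] [247. 347.] (array([ 6.12463006e-01,  2.55886233e-01, -3.07247054e-04]), np.float64(0.013058609772029746))
```

View pics/s4.png

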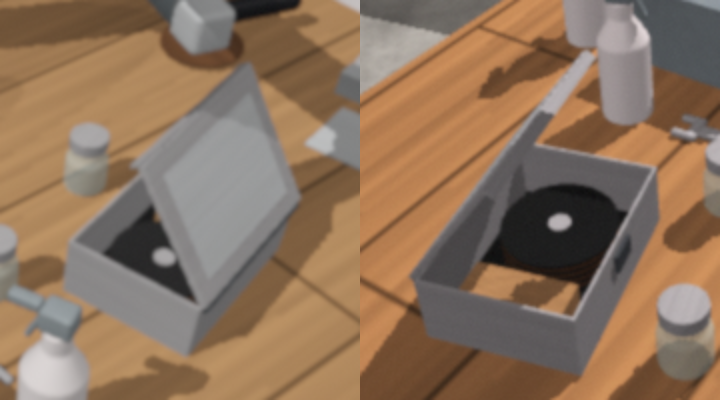

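The lid still stands open at about 55°, with its edge where it was estimated and its outer face away from the robot. I'll go above the face just behind the edge.

Emit:
servo_tool(
  targets=[
    [0.02, 0.035, 0, 0, 0, 0, 0],
    [0.02, 0.035, 0, 0, 0, 0, 0],
    [0.02, 0.035, 0, 0, 0, 0, 0],
    [0.02, 0.035, 0, 0, 0, 0, 0],
    [0.02, 0.035, 0, 0, 0, 0, 0],
    [0.007, 0.03, 0, 0, 0, 0, 0],
    [0, 0, 0, 0, 0, 0, 0],
  ],
)

```text
time: 10.58
eef_pos: [0.63, 0.25, 0.3024]
tcp_rot: [-0.001, 1.0, 0.001, -0.001]
contact_force: [0.2, 0.1, -0.8]
grip_width: -0.0001
gripper_force: 0.0
```

Emit:
servo_tool(
  targets=[
    [0, 0.005, -0.03, 0, 0, 0, 0],
    [0, 0.005, -0.03, 0, 0, 0, 0],
    [0, 0, -0.025, 0, 0, 0, 0],
    [0, 0, -0.01, 0, 0, 0, 0],
    [0, 0, -0.01, 0, 0, 0, 0],
    [0, 0, -0.005, 0, 0, 0, 0],
  ],
)

```text
time: 11.32
eef_pos: [0.6309, 0.2567, 0.1935]
tcp_rot: [-0.0, 1.0, -0.001, 0.0]
contact_force: [-0.2, -0.2, -0.7]
grip_width: 0.0002
gripper_force: 0.0
```

Run:
```python
from h import *
ims={c:env.grab_frame(c) for c in("scene","side")}
cv2.imwrite("pics/s5.png",np.hstack([cv2.resize(ims["scene"][60:260,330:510],None,fx=2,fy=2),cv2.resize(ims["side"][210:410,150:330],None,fx=2,fy=2)]))
```

```text
(no output)
```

View pics/s5.png

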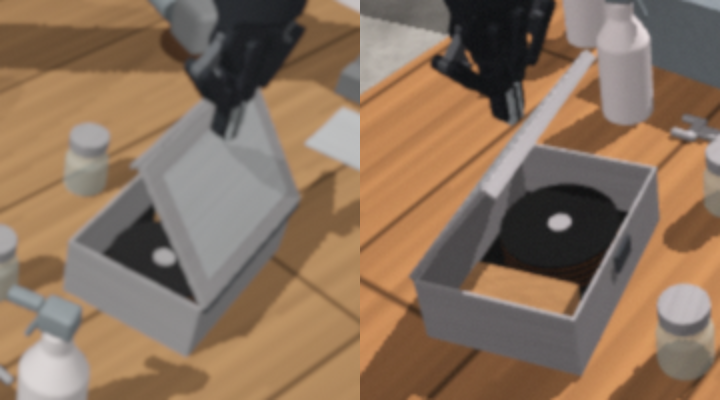

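The fingertips are just behind the lid's outer face near its edge. I'll sweep them along the arc.

Emit:
servo_tool(
  targets=[
    [-0.011, -0.003, -0.01, 0, 0, 0, 0],
    [-0.01, -0.003, -0.01, 0, 0, 0, 0],
    [-0.007, -0.002, -0.007, 0, 0, 0, 0],
    [-0.007, -0.002, -0.008, 0, 0, 0, 0],
    [-0.006, -0.002, -0.008, 0, 0, 0, 0],
    [-0.006, -0.002, -0.009, 0, 0, 0, 0],
  ],
)

```text
time: 12.18
eef_pos: [0.5834, 0.243, 0.1409]
tcp_rot: [-0.0, 1.0, -0.001, 0.0]
contact_force: [0.8, -0.2, 0.5]
grip_width: 0.0002
gripper_force: 0.6
```

Emit:
servo_tool(
  targets=[
    [-0.004, -0.001, -0.009, 0, 0, 0, 0],
    [-0.004, -0.001, -0.009, 0, 0, 0, 0],
    [-0.002, -0.001, -0.01, 0, 0, 0, 0],
    [-0.002, -0.001, -0.01, 0, 0, 0, 0],
  ],
)

```text
time: 12.68
eef_pos: [0.5713, 0.2391, 0.1025]
tcp_rot: [0.0, 1.0, -0.001, -0.0]
contact_force: [0.8, 0.6, 0.4]
grip_width: -0.0002
gripper_force: 0.5
```

Run:
```python
from h import *
ims={c:env.grab_frame(c) for c in("scene","side")}
cv2.imwrite("pics/s6.png",np.hstack([cv2.resize(ims["scene"][60:260,330:510],None,fx=2,fy=2),cv2.resize(ims["side"][210:410,150:330],None,fx=2,fy=2)]))
```

```text
(no output)
```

View pics/s6.png

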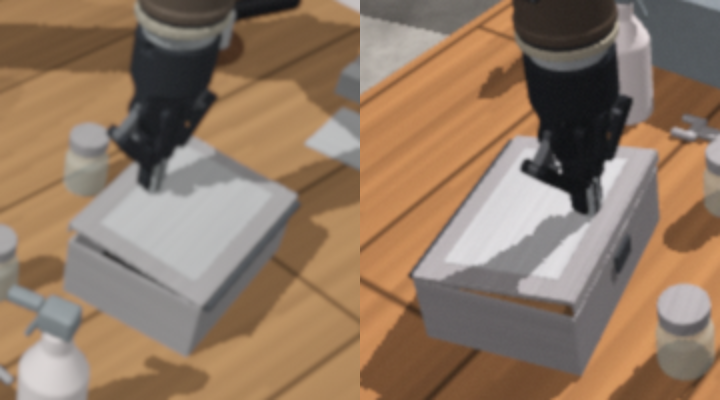

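The lid is nearly shut, with a thin gap left at its free edge. I'll press straight down.

Emit:
servo_tool(
  targets=[
    [0, 0, -0.005, 0, 0, 0, 0],
    [0, 0, -0.004, 0, 0, 0, 0],
    [0, 0, -0.003, 0, 0, 0, 0],
    [0, 0, 0, 0, 0, 0, 0],
  ],
)

```text
time: 13.28
eef_pos: [0.5716, 0.239, 0.0911]
tcp_rot: [0.0, 1.0, -0.001, -0.0]
contact_force: [1.2, 0.5, 0.7]
grip_width: -0.0002
gripper_force: 0.0
```

Emit:
servo_tool(
  targets=[
    [0, 0, -0.002, 0, 0, 0, 0],
    [0, 0, -0.002, 0, 0, 0, 0],
    [0, 0, 0, 0, 0, 0, 0],
  ],
)

```text
time: 13.65
eef_pos: [0.5717, 0.2392, 0.0876]
tcp_rot: [0.0, 1.0, -0.001, 0.0]
contact_force: [-1.7, -1.3, 3.8]
grip_width: 0.0001
gripper_force: 2.0
```

Emit:
servo_tool(
  targets=[
    [0, 0, -0.0015, 0, 0, 0, 0],
    [0, 0, -0.0015, 0, 0, 0, 0],
    [0, 0, 0, 0, 0, 0, 0],
  ],
)

```text
time: 14.02
eef_pos: [0.5718, 0.2392, 0.0874]
tcp_rot: [0.0, 1.0, -0.001, 0.001]
contact_force: [-9.7, -4.8, 26.8]
grip_width: 0.0002
gripper_force: 13.3
```

Firm stop: the lid is shut. I'll retreat and check.

Emit:
servo_tool(
  targets=[
    [0, 0, 0.01, 0, 0, 0, 0],
    [0, 0, 0.04, 0, 0, 0, 0],
    [0, 0, 0.06, 0, 0, 0, 0],
    [-0.03, -0.03, 0.06, 0, 0, 0, 0],
    [-0.06, -0.03, 0.06, 0, 0, 0, 0],
    [-0.06, -0.03, 0.03, 0, 0, 0, 0],
    [-0.04, 0, 0, 0, 0, 0, 0],
    [0, 0, 0, 0, 0, 0, 0],
  ],
)

```text
time: 15.02
eef_pos: [0.4116, 0.1672, 0.3134]
tcp_rot: [0.0, 1.0, -0.001, 0.001]
contact_force: [0.9, -0.3, 0.7]
grip_width: 0.0001
gripper_force: 0.0
```

Run:
```python
from h import *
ims={c:env.grab_frame(c) for c in("scene","side")}
cv2.imwrite("pics/s7.png",np.hstack([cv2.resize(ims["scene"][80:400,80:500],(420,320)),cv2.resize(ims["side"][140:410,170:450],(380,320))]))
```

```text
(no output)
```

View pics/s7.png

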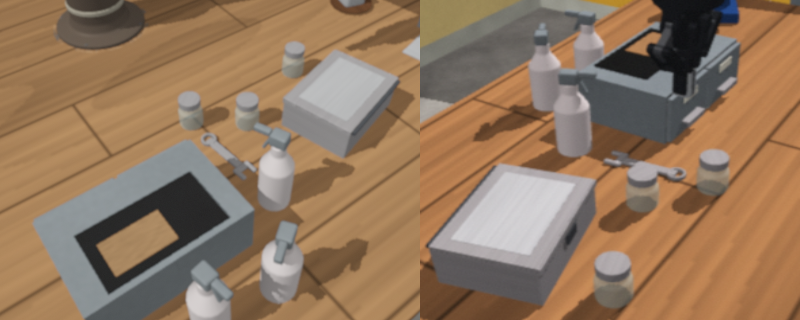

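The lid is flat, both drawers are flush, and nothing else has moved. I'll hand it in.

```bash
python3 -c "
from h import *
print(env.close_job())"
```

```text
the job is handed in; nothing more can be done
None
```

I handed the job in at about 15 s: both drawers pushed home, the disc case's lid shut, and the bottles, jars and wrench undisturbed in the last pictures; no verdict was returned.

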